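Hold the sprung scrap-bin lid just short of its balance point

ROBOT

A 6-joint arm with a two-finger parallel gripper is mounted at the origin on the work surface. World frame = base frame: x ahead of the robot, y to its left, z up, the work surface at z = 0. Lengths are in m, angles in rad, forces in N, time in s.
With the tool pointing down it reaches from about 0.35 to 0.775 m from the base axis. Payload 5.5 kg.
Tool frame: the origin (TCP) lies midway between the tips of the shut fingers; the grasp point (between the pads) lies 19 mm behind it; z points along the fingers, y is the line along which they close (so a half turn about z gives the same grasp; the last joint's range is limited). The gripper opens to 85 mm and grips with 20 to 120 N. Pads are 22 mm wide; open, the fingers measure 114 mm over their backs; the gripper's body (76 mm by 85 mm) begins 54 mm behind the grasp point. The pads swing forward as they close: fully open they stand 13 mm farther back than shut.
Start: joints at [-1.243, 0.313, 0.046, 1.304, 0, 1.431], TCP at [0.259, -0.513, 0.231] pointing down, gripper open.
Joint ranges: [-2.76, 2.76], [-0.86, 1.69], [-1.03, 1.26], [-2.2, 2.34], [-1.47, 1.5], [-3.14, 3.14]. Speed limits (rad/s): [2.57, 2.57, 3.14, 3.14, 3.14, 3.14].

INTERFACE

Orientations are given as a unit quaternion [w, x, y, z].
In Python, from workcell import telemetry, imaging, env gives the robot as it stands. The module is installed in compiled form; this text tells all that it offers.
- The arm moves only by the tool step_arm, never from a script. Its argument "moves" is a list of rows, each a list of 3 entries, a list of its own where there are three numbers: the shift along the tool's x, y, z in mm, then the turn, a rotation vector about the tool's x, y, z in rad, then the finger opening in mm, from 0 to 85.4. A call has 1 to 8 rows; each row is the pose to reach, as a shift and turn from the pose commanded when the call began, along the tool's axes at that moment; what a row does not reach only later rows make up. A row lasts 1/12 s, in which the tool goes at most 41.7 mm and 7.16 degrees, less where a joint would pass 70% of its speed; a pose out of reach is approached as far as the arm can. A call with a gripper value outside its range is refused whole. The fingers move at their own pace and stop on an object; "grip_force" is the grip in N (left out, the last holds). Time passes only in rows, so rows that repeat a pose let the fingers close. It gives the time, the measured TCP pose, the force, the opening and the grip force at its end, in the units of the state.
- telemetry.get_state(): the state, without advancing time (a new reading comes with each control period).
- imaging.read_camera(name): name is "scene" or "top" or "wrist"; returns the picture (420x560x3 uint8, red, green, blue); there is no depth.
- imaging.camera_params(name): a dict with "camera_matrix" (3x3 intrinsics, pixels), "D" ([k1, k2, p1, p2, k3] as OpenCV has them; the pictures are not rectified), "pose" (4x4, takes a point from camera to world coordinates). Camera axes: x right, y up, looking along -z (the intrinsics and any distortion apply to the point x, -y, -z); pixel columns grow to the right and rows downward; lengths in m; the calibration is good to about 2 mm. A picture is of the moment at which its call begins: read the wrist's pose just before it. camera_params takes no time and is no camera call; for the wrist camera it gives the pose at the moment of the call.
- env.hand_in(): hands the job in; it is judged then, once.
The state is a dict: "clock": time; "joint_pos": joint angles; "qvel": joint speeds; "tau": joint torques, N m; "tcp_pos": TCP position; "orientation": TCP orientation; "wrist_force": force on the tool from outside, world axes, zero at the start; "ft_torque": the same for the moment, N m; "finger_gap": finger opening in m; "grip_force": force on a finger pad.
Only numpy, scipy, OpenCV 4.12 (cv2) and the standard library are available. Lean on these libraries where they do the work, as an engineer would, in place of code of your own. Each camera call takes 0.05 s, during which the arm holds its last target. There are 200 camera calls.

TASK

The bowl of kitchen scraps standing beside the twin bin is about to be emptied into the half of the bin next to it. Lift the sprung lid on the bowl's side until it is a little past its balance point (60 degrees, where it would start to spring open by itself), without letting it fly open to its stop, then ease it back and hold it still just below the balance point, not more than 15 degrees below. Finish while still holding it there with the gripper, and leave the other lid shut and the bowl, soap bottle and jar where they stand.

Things in the scene. Friction and masses are not known exactly. Their poses are not given: they have to be found in the camera images.
- bin: Twin scrap bin, fixed to the counter: two open-topped grey plastic compartments side by side, 160 mm (x) by 318 mm (y) by 130 mm high together. Origin at the centre of its underside; x points from the handle side to the hinge side, y towards the left compartment (seen from the handle side), z up. Compartment centres at y = +80 mm (left) and -80 mm (right); the hinges are at x = +75 mm.
- lid_left: The left (+y of the bin) bin lid: steel plate 155 mm (x) by 150 mm (y), 6 mm thick, 0.9 kg, with a loop handle of 12 mm round bar going on from its front edge in the same plane. Origin on the hinge axis, mid-width; when shut, x points from handle to hinge, z up. The plate runs from x = -1 to -156 mm; the handle's cross bar (along y, 100 mm long) is at x = -205 mm.
- lid_right: The right (-y of the bin) bin lid: steel plate 155 mm (x) by 150 mm (y), 6 mm thick, 0.9 kg, with a loop handle of 12 mm round bar going on from its front edge in the same plane. Origin on the hinge axis, mid-width; when shut, x points from handle to hinge, z up. The plate runs from x = -1 to -156 mm; the handle's cross bar (along y, 100 mm long) is at x = -205 mm.
- left_pivot (a point): Middle of the left lid's hinge axis, fixed on the bin, 134 mm above the counter. The axis runs along the bin's y.
- right_pivot (a point): Middle of the right lid's hinge axis, fixed on the bin, 134 mm above the counter. The axis runs along the bin's y.
- left_handle (a point): Middle of the cross bar of the left lid's loop handle (12 mm round bar, 100 mm long, parallel to the hinge and 205 mm from it; 43 mm clear between bar and plate edge, 94 mm between the loop's two arms; 134 mm above the counter when shut). Moves with the lid.
- right_handle (a point): Middle of the cross bar of the right lid's loop handle (12 mm round bar, 100 mm long, parallel to the hinge and 205 mm from it; 43 mm clear between bar and plate edge, 94 mm between the loop's two arms; 134 mm above the counter when shut). Moves with the lid.
- hinge_left (a joint): Opening angle of the left lid: 0 shut (level), grows as the handle edge rises towards the hinge side; open stop at 1.75. Balance point at 1.05 rad (60 degrees): below it the lid falls shut, above it the spring throws it open; no friction holds it anywhere. Lifting the handle takes about 1.5 N from shut, falling to nothing at the balance point.
- hinge_right (a joint): Opening angle of the right lid: 0 shut (level), grows as the handle edge rises towards the hinge side; open stop at 1.75. Balance point at 1.05 rad (60 degrees): below it the lid falls shut, above it the spring throws it open; no friction holds it anywhere. Lifting the handle takes about 1.5 N from shut, falling to nothing at the balance point.
- bowl: Loose round steel bowl, rim 140 mm across, 60 mm high, with round scraps fixed in it up to 74 mm above its foot. Stands at the left or the right end of the bin, about 260 to 300 mm from the bin's middle, and so tells which lid to lift. Origin at the centre of its underside, z up.
- soap: Loose white pump soap bottle, 64 mm across, 183 mm high, at the other end of the bin. Origin at the centre of its underside.
- jar: Loose closed glass jar, 64 mm across, 90 mm high, behind the bin. Origin at the centre of its underside.
There are look-alikes about, which are no part of the job. Of the things that look like the bowl, take the one that is farthest to the robot's right at the start.

How it is judged:
On the way:
1. the lid on the bowl's side is raised past its balance point (above 1.08 rad) (((y of bowl in the frame of bin above 0 m and value of joint hinge_left above 1.08 rad) or (y of bowl in the frame of bin below 0 m and value of joint hinge_right above 1.08 rad))), for 0.1 s.
At the end, for the whole second after the job is handed in: The lid on the bowl's side stands still (under 0.1 rad/s) between 0.785 and 1.04 rad (45 to just under 60 degrees), held by the gripper's fingers (contact over 0.02 N); the other lid is shut (under 0.05 rad) (((y of bowl in the frame of bin above 0 m and value of joint hinge_left between 0.785 and 1.04 rad and velocity of joint hinge_left between -0.1 and 0.1 rad/s and contact force between the fingers and lid_left above 0.02 N and value of joint hinge_right below 0.05 rad) or (y of bowl in the frame of bin below 0 m and value of joint hinge_right between 0.785 and 1.04 rad and velocity of joint hinge_right between -0.1 and 0.1 rad/s and contact force between the fingers and lid_right above 0.02 N and value of joint hinge_left below 0.05 rad))); the arm keeps its last pose, push and grip.
It fails at once if the lid on the bowl's side flies open to its stop (above 1.65 rad) ((y of bowl in the frame of bin above 0 m and value of joint hinge_left above 1.65 rad) or (y of bowl in the frame of bin below 0 m and value of joint hinge_right above 1.65 rad)).
It fails at once if the other lid is lifted (above 0.15 rad) ((y of bowl in the frame of bin above 0 m and value of joint hinge_right above 0.15 rad) or (y of bowl in the frame of bin below 0 m and value of joint hinge_left above 0.15 rad)).
It fails at once if the bowl is moved by more than 20 mm or tipped (distance of bowl from where it was at the start of the episode above 0.02 m or angle between bowl's own z axis and vertical above 0.3 rad).
It fails at once if the soap is moved by more than 20 mm or tipped (distance of soap from where it was at the start of the episode above 0.02 m or angle between soap's own z axis and vertical above 0.3 rad).
It fails at once if the jar is moved by more than 20 mm or tipped (distance of jar from where it was at the start of the episode above 0.02 m or angle between jar's own z axis and vertical above 0.3 rad).
It also fails if it takes over 40 s, if anything falls off the work surface, if the arm or the gripper's body presses on something with over 40 N, if the wrist force passes 120 N, or if a joint passes its speed limit or range.

## Working session

There is one attempt and no reset: what is moved stays moved. The work goes in short steps, Python scripts to look and compute and a tool call to move; the robot and the scene stay as the last step left them, time stands still between calls to the robot, and variables do not carry over. Pictures are saved under pics/ and viewed, at most 10 in all, crops included, and the job is handed in when it is done.

Besides the shell and the picture viewer there is one more tool, called after "Call:" by a JSON object that holds its "api" and its "payload". step_arm: Moves the arm, as the interface text tells. Its arguments: {"type":"object","properties":{"moves":{"type":"array"},"grip_force":{"type":"number"}},"required":["moves"]}

```bash
mkdir -p pics
cat > h.py <<'E'
import numpy as np, cv2
from workcell import telemetry, imaging, env
def ray(name,uv,P=None):
    P=P or imaging.camera_params(name); K=np.array(P["camera_matrix"],float);D=np.array(P["D"],float);T=np.array(P["pose"],float)
    p=cv2.undistortPoints(np.array([[uv]],float),K,D)[0,0]
    d=T[:3,:3]@np.array([p[0],-p[1],-1.0]); return T[:3,3],d/np.linalg.norm(d)
def onz(name,uv,z,P=None):
    o,d=ray(name,uv,P); return o+d*(z-o[2])/d[2]
def tri(rs):
    A=sum(np.eye(3)-np.outer(d,d) for o,d in rs); b=sum((np.eye(3)-np.outer(d,d))@o for o,d in rs)
    x=np.linalg.solve(A,b); return x,[np.linalg.norm(np.cross(x-o,d)) for o,d in rs]
def proj(name,X,P=None):
    P=P or imaging.camera_params(name); T=np.array(P["pose"],float)
    c=T[:3,:3].T@(np.array(X,float)-T[:3,3]); c=np.array([[c[0],-c[1],-c[2]]])
    return cv2.projectPoints(c,np.zeros(3),np.zeros(3),np.array(P["camera_matrix"],float),np.array(P["D"],float))[0][0,0]
def shot(name,f):
    P=imaging.camera_params(name); im=imaging.read_camera(name); cv2.imwrite(f,im[:,:,::-1]); return im,P
E
python3 - <<'E'
from h import *
a,_=shot("scene","pics/s0.png"); b,_=shot("top","pics/t0.png")
for n in("scene","top"): print(n,np.round(imaging.camera_params(n)["pose"],3).tolist())
s=telemetry.get_state();print(s["tcp_pos"],s["orientation"],s["clock"])
E
```

```text
scene [[-0.905, -0.338, 0.258, 0.859], [0.425, -0.738, 0.524, 0.563], [0.014, 0.584, 0.812, 0.975], [0.0, 0.0, 0.0, 1.0]]
top [[-0.027, 0.998, -0.053, 0.524], [-0.999, -0.025, 0.026, 0.032], [0.025, 0.053, 0.998, 1.035], [0.0, 0.0, 0.0, 1.0]]
[ 0.25913007 -0.51279416  0.23051329] [-7.99252949e-04  9.72768812e-01  2.31776172e-01 -8.04264679e-05] 0.1
```

View pics/s0.png

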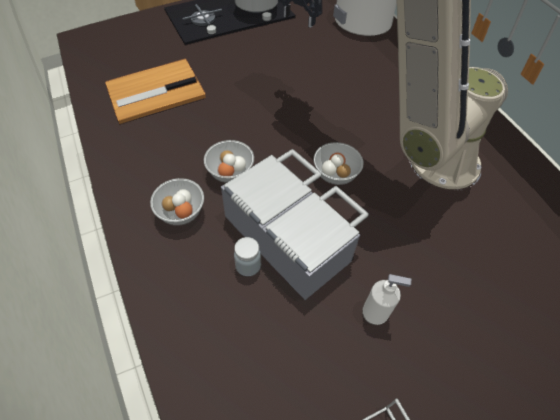

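View pics/t0.png

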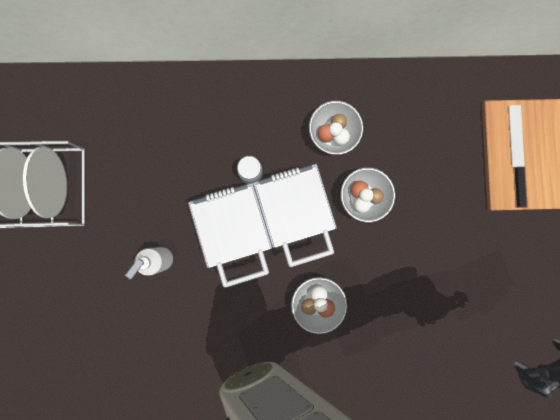

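The scene shows three bowls, and in the top view image right is the robot's right (-y). Candidates in the top view are (336,128), (368,195) and (319,306). The one at (368,195) is farthest right and stands at the bin's right end, with the soap at (150,261) at the other end. That means lifting the right lid, whose handle bar is near (310,262) in the top view. I'll check this with one close crop of both views.

Run:
```python
from h import *
t=cv2.imread("pics/t0.png")[155:285,265:400]; s=cv2.imread("pics/s0.png")[130:230,190:380]
t=cv2.resize(t,None,fx=3,fy=3,interpolation=cv2.INTER_CUBIC); s=cv2.resize(s,None,fx=2,fy=2,interpolation=cv2.INTER_CUBIC)
c=np.zeros((400,800,3),np.uint8); c[:390,:405]=t; c[:200,410:790]=s; cv2.imwrite("pics/c1.png",c)
```

```text
(no output)
```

View pics/c1.png

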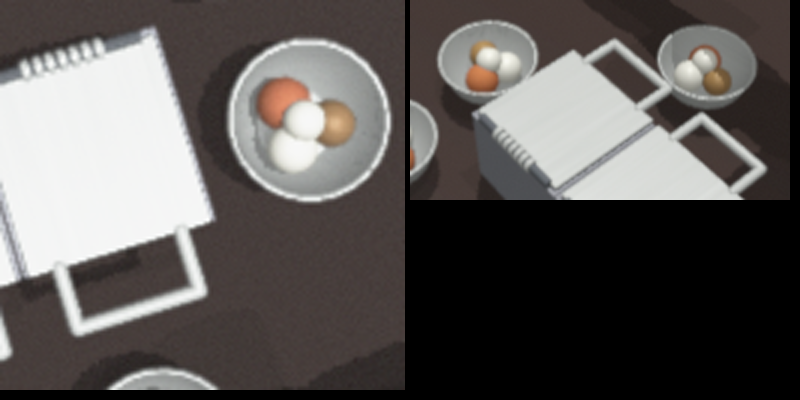

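The crop shows the right-most bowl at top (368,195) beside the right lid. In the top view the right handle's bar runs from (291.3,263.7) to (332.3,252). In the scene view it runs from about (317,175) to (292.5,153).

Run:
```python
from h import *
L,l=tri([ray("top",(291.3,263.7)),ray("scene",(317.5,175))]);R,r=tri([ray("top",(332.3,252)),ray("scene",(292.5,153))])
print(L,l,R,r,np.linalg.norm(L-R))
L2=onz("top",(291.3,263.7),.134);R2=onz("top",(332.3,252),.134);print(L2,R2,np.linalg.norm(L2-R2))
C=[onz("top",p,.137) for p in((316,164.3),(335.7,227.7),(274,246.7))];print(np.round(C,4),np.linalg.norm(C[0]-C[1]),np.linalg.norm(C[1]-C[2]))
e=C[0]-C[1];print("bin x yaw",np.degrees(np.arctan2(e[1],e[0])), "y:",np.degrees(np.arctan2(*(C[2]-C[1])[1::-1])),np.degrees(np.arctan2(*(L2-R2)[1::-1])))
print("bowl",onz("top",(368,195),.06),"near bowl",onz("top",(319,306),.06))
from scipy.spatial.transform import Rotation as Ro
s=telemetry.get_state();print(np.round(Ro.from_quat(s["orientation"],scalar_first=True).as_matrix(),3),s["joint_pos"])
```

```text
[ 0.45018887 -0.01903115  0.12775241] [np.float64(0.00021799580155358012), np.float64(0.00021799580155360993)] [ 0.47337958 -0.11692155  0.12296292] [np.float64(0.0017747255674388845), np.float64(0.0017747255674389192)] 0.10071385146044687
[ 0.45088358 -0.0187955   0.134     ] [ 0.47547489 -0.11606785  0.134     ] 0.10033266263435854
[[ 0.6836 -0.0839  0.137 ]
 [ 0.5323 -0.1256  0.137 ]
 [ 0.4918  0.0207  0.137 ]] 0.15696510495296812 0.1517812991732994
bin x yaw 15.391755103175457 y: 105.49180650180806 104.18761511590947
bowl [ 0.6147491  -0.22527703  0.06      ] near bowl [ 0.33681976 -0.0898666   0.06      ]
[[ 0.893  0.451 -0.001]
 [ 0.451 -0.893  0.002]
 [ 0.    -0.002 -1.   ]] [-1.24258267e+00  3.13903976e-01  4.51002086e-02  1.30359911e+00
 -9.60576715e-06  1.43120348e+00]
```

Two views put the bar centre at (0.463, -0.068, ~0.128). The text says 0.134, the bar length comes to 100 mm, and the bin yaw is 15.3°, so these agree. Next I hover above the bar.

Call:
{"api": "step_arm", "payload": {"moves": [[[32,-25,-6],[0,0,-0.11],60],[[64,-50,-12],[0,0,-0.23],60],[[96,-76,-20],[0,0,-0.34],60],[[128,-102,-30],[0,0,-0.46],60],[[160,-127,-40],[0,0,-0.57],60],[[192,-153,-45],[0,0,-0.69],60],[[224,-178,-50],[0,0,-0.8],60],[[256,-204,-50],[0,0,-0.91],60]]}}

```text
clock: 0.77
tcp_pos: [0.3964, -0.2141, 0.2822]
orientation: [0.001, 0.77, 0.638, 0.0]
wrist_force: [0.9, -0.7, 1.1]
finger_gap: 0.0601
grip_force: 0.0
```

```bash
cat >> h.py <<'E'
from scipy.spatial.transform import Rotation as Ro
def delta(target,yaw,tilt=0):
    """tool shift (mm) and turn to reach target with tool y along bin x at yaw (deg), tool down, tilted forward by tilt"""
    s=telemetry.get_state(); R=Ro.from_quat(s["orientation"],scalar_first=True)
    c,n=np.cos(np.radians(yaw)),np.sin(np.radians(yaw))
    y=np.array([c,n,0]); z=np.array([0,0,-1.]); x=np.cross(y,z); G=Ro.from_rotvec(-np.radians(tilt)*x)*Ro.from_matrix(np.c_[x,y,z]) 
    print("t",s["clock"],"tcp",np.round(s["tcp_pos"],4),"F",np.round(s["wrist_force"],2),"gap",round(s["finger_gap"],4),"grip",s["grip_force"],"q",np.round(s["joint_pos"],2))
    print("shift",np.round(R.inv().apply(np.array(target)-s["tcp_pos"])*1000,1),"turn",np.round((R.inv()*G).as_rotvec(),3))
E
python3 - <<'E'
from h import *
delta([.463,-.068,.28],15.3)
E
```

```text
t 0.7667 tcp [ 0.3964 -0.2141  0.2822] F [ 0.93 -0.72  1.12] gap 0.0601 grip 0.0 q [-0.67  0.06 -0.14  1.37  0.    1.09]
shift [156.   38.1   2.1] turn [ 0.001  0.001 -0.455]
```

Call:
{"api": "step_arm", "payload": {"moves": [[[38,9,0],[0,0,-0.11],50],[[76,18,0],[0,0,-0.22],50],[[112,27,0],[0,0,-0.33],50],[[140,34,0],[0,0,-0.42],50],[[155,38,0],[0,0,-0.45],50],[[155,38,0],[0,0,-0.45],50]]}}

```text
clock: 1.27
tcp_pos: [0.4635, -0.0681, 0.2809]
orientation: [-0.0, 0.608, 0.794, 0.0]
wrist_force: [0.1, -0.3, -1.1]
finger_gap: 0.0499
grip_force: 0.0
```

Run:
```python
from h import *
delta([.463,-.068,.115],15.3)
im,P=shot("wrist","pics/w1.png"); print(np.round(P["pose"],3).tolist())
for X in([.4509,-.0188,.134],[.4755,-.1161,.134]): print(proj("wrist",X,P))
```

```text
t 1.2667 tcp [ 0.4635 -0.0681  0.2809] F [ 0.13 -0.31 -1.1 ] gap 0.0499 grip 0.0 q [-0.32  0.1  -0.11  1.37  0.    0.99]
shift [ 1.000e-01 -4.000e-01  1.659e+02] turn [-0.    -0.001 -0.004]
[[0.965, -0.252, -0.068, 0.446], [0.261, 0.931, 0.257, -0.003], [-0.001, -0.265, 0.964, 0.423], [0.0, 0.0, 0.0, 1.0]]
[284.90880133 133.51254827]
[283.06210661 242.17341792]
```

View pics/w1.png

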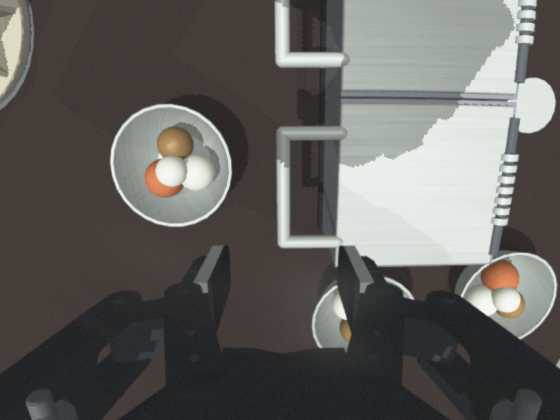

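The wrist view shows the right handle's bar from (284,132) to (284,243). The calibrated prediction was (285,133.5) and (283,242), so the estimate holds to about 1 mm. I'll descend and grip lightly.

Call:
{"api": "step_arm", "payload": {"moves": [[[0,0,40],[0,0,0],46],[[0,0,80],[0,0,0],46],[[0,0,115],[0,0,0],46],[[0,0,145],[0,0,0],46],[[0,0,162],[0,0,0],46],[[0,0,166],[0,0,0],46],[[0,0,166],[0,0,0],46]], "grip_force": 25}}

```text
clock: 1.9
tcp_pos: [0.4613, -0.0715, 0.1141]
orientation: [-0.002, 0.612, 0.791, -0.001]
wrist_force: [-0.1, -0.5, -0.5]
finger_gap: 0.0459
grip_force: 0.0
```

Call:
{"api": "step_arm", "payload": {"moves": [[[0,0,0],[0,0,0],5],[[0,0,0],[0,0,0],5],[[0,0,0],[0,0,0],5],[[0,0,0],[0,0,0],5],[[0,0,0],[0,0,0],5],[[0,0,0],[0,0,0],5],[[0,0,0],[0,0,0],5],[[0,0,0],[0,0,0],5]]}}

```text
clock: 2.57
tcp_pos: [0.4641, -0.0716, 0.1163]
orientation: [0.002, 0.611, 0.792, 0.0]
wrist_force: [1.3, -2.5, 5.9]
finger_gap: 0.0112
grip_force: 25.4
```

Run:
```python
from h import *
delta([.463,-.068,.115],15.3)
shot("wrist","pics/w2.png")
# arc: tool-frame (y along bin x, z down) offsets vs angle
for a in range(0,68,6): print(a, np.round([205*(1-np.cos(np.radians(a))),-205*np.sin(np.radians(a))],0))
```

```text
t 2.5667 tcp [ 0.4641 -0.0716  0.1163] F [ 1.32 -2.52  5.91] gap 0.0112 grip 25.447551012039185 q [-0.32  0.18 -0.42  0.96 -0.    0.99]
shift [ 3.8 -0.2  1.3] turn [ 0.002  0.002 -0.01 ]
0 [ 0. -0.]
6 [  1. -21.]
12 [  4. -43.]
18 [ 10. -63.]
24 [ 18. -83.]
30 [  27. -102.]
36 [  39. -120.]
42 [  53. -137.]
48 [  68. -152.]
54 [  85. -166.]
60 [ 102. -178.]
66 [ 122. -187.]
```

View pics/w2.png

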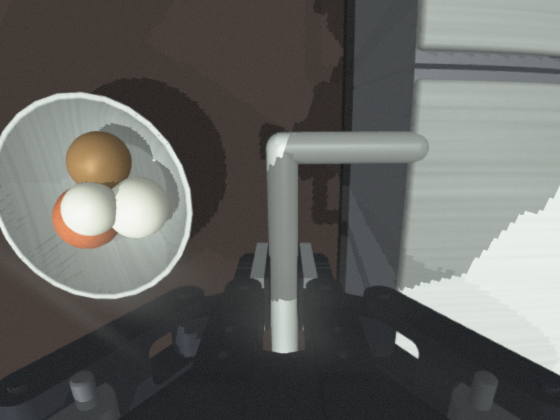

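The bar sits squarely between the pads, with a gap of 11 mm and 25 N grip. Now I lift along the arc in steps, keeping the tool vertical.

Call:
{"api": "step_arm", "payload": {"moves": [[[0,0,-11],[0,0,0],5],[[0,1,-21],[0,0,0],5],[[0,2,-32],[0,0,0],5],[[0,4,-43],[0,0,0],5],[[0,7,-53],[0,0,0],5],[[0,10,-63],[0,0,0],5],[[0,14,-73],[0,0,0],5],[[0,18,-83],[0,0,0],5]]}}

```text
clock: 3.28
tcp_pos: [0.4796, -0.067, 0.1979]
orientation: [-0.0, 0.611, 0.792, -0.001]
wrist_force: [0.6, -5.0, -1.7]
finger_gap: 0.0105
grip_force: 24.8
```

```bash
cat >> h.py <<'E'
def arc(piv=np.array([.6615,-.0175,.134]),yaw=15.3):
    s=telemetry.get_state(); R=Ro.from_quat(s["orientation"],scalar_first=True)
    g=np.array(s["tcp_pos"])-R.as_matrix()[:,2]*.019; v=g-piv; u=np.array([np.cos(np.radians(yaw)),np.sin(np.radians(yaw)),0])
    print("ang",np.degrees(np.arctan2(v[2],-v@u)),"r",np.hypot(v[2],v@u),"lat",v@np.array([-u[1],u[0],0]),"tilt",np.round(R.as_matrix()[:,2],3))
E
python3 - <<'E'
from h import *
delta([.463,-.068,.115],15.3); arc()
E
```

```text
t 3.2833 tcp [ 0.4796 -0.067   0.1979] F [ 0.58 -5.04 -1.71] gap 0.0105 grip 24.846311509609222 q [-0.3   0.15 -0.24  1.18 -0.    1.01]
shift [  3.4 -16.   82.9] turn [-0.003  0.001 -0.01 ]
ang 23.730691417710066 r 0.20593292787386627 lat 0.00024269242481883476 tilt [-0.002 -0.002 -1.   ]
```

Call:
{"api": "step_arm", "payload": {"moves": [[[0,4,-10],[0,0,0],5],[[0,10,-19],[0,0,0],5],[[0,15,-28],[0,0,0],5],[[0,21,-37],[0,0,0],5],[[0,28,-46],[0,0,0],5],[[0,35,-54],[0,0,0],5],[[0,42,-62],[0,0,0],5],[[0,50,-69],[0,0,0],5]]}}

```text
clock: 3.95
tcp_pos: [0.5245, -0.0547, 0.2677]
orientation: [-0.002, 0.611, 0.792, -0.004]
wrist_force: [-14.8, -7.0, 14.4]
finger_gap: 0.0109
grip_force: 25.5
```

Run:
```python
from h import *
delta([.463,-.068,.115],15.3); arc(); shot("scene","pics/s2.png")
```

```text
t 3.95 tcp [ 0.5245 -0.0547  0.2677] F [-14.84  -7.02  14.43] gap 0.0109 grip 25.507856905460358 q [-0.25  0.22  0.01  1.37 -0.01  1.06]
shift [  2.8 -61.5 153.3] turn [-0.009  0.001 -0.011]
ang 47.12644185687128 r 0.20841435682204096 lat 0.0003243508001900824 tilt [-0.008 -0.003 -1.   ]
```

View pics/s2.png

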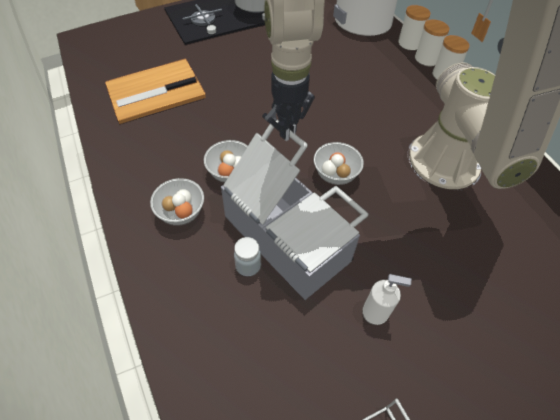

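Scene picture: the right lid (265,178) is raised to about 47°, the left lid is shut, and the bowl, soap and jar have not moved. There is about 20 N of radial load towards the hinge, so I'll run the next part of the arc about 3 mm farther out.

Call:
{"api": "step_arm", "payload": {"moves": [[[0,-1,-2],[0,0,0],5],[[0,6,-9],[0,0,0],5],[[0,10,-13],[0,0,0],5],[[0,15,-16],[0,0,0],5],[[0,20,-19],[0,0,0],5],[[0,24,-22],[0,0,0],5],[[0,29,-25],[0,0,0],5],[[0,29,-25],[0,0,0],5]]}}

```text
clock: 4.67
tcp_pos: [0.556, -0.0459, 0.2936]
orientation: [-0.0, 0.611, 0.792, -0.0]
wrist_force: [-7.7, -1.8, 9.1]
finger_gap: 0.0109
grip_force: 26.7
```

Run:
```python
from h import *
delta([.463,-.068,.115],15.3); arc()
```

```text
t 4.6667 tcp [ 0.556  -0.0459  0.2936] F [-7.65 -1.77  9.1 ] gap 0.0109 grip 26.713660955429077 q [-0.23  0.27  0.14  1.44 -0.    1.09]
shift [  2.3 -95.3 178.7] turn [-0.001  0.    -0.01 ]
ang 58.53476441220396 r 0.20935791532825515 lat 0.0004321635887023858 tilt [-0.001 -0.    -1.   ]
```

Call:
{"api": "step_arm", "payload": {"moves": [[[0,5,-4],[0,0,0],5],[[0,10,-7],[0,0,0],5],[[0,15,-10],[0,0,0],5],[[0,20,-12],[0,0,0],5],[[0,24,-14],[0,0,0],5],[[0,24,-14],[0,0,0],5],[[0,24,-14],[0,0,0],5],[[0,24,-14],[0,0,0],5]]}}

```text
clock: 5.33
tcp_pos: [0.5803, -0.0392, 0.3066]
orientation: [-0.0, 0.61, 0.792, 0.001]
wrist_force: [-2.8, 1.3, 5.0]
finger_gap: 0.011
grip_force: 26.6
```

Run:
```python
from h import *
delta([.463,-.068,.115],15.3); arc(); 
c=np.zeros((500,800,3),np.uint8)
for i,n in enumerate(("top","wrist")):
    im,P=shot(n,f"pics/{n}3.png")
    if n=="top": x=im[120:300,170:370,::-1]; c[:360,:400]=cv2.resize(x,None,fx=2,fy=2,interpolation=cv2.INTER_CUBIC)
    else: c[:300,400:]=cv2.resize(im[:,:,::-1],(400,300))
cv2.imwrite("pics/c3.png",c)
```

```text
t 5.3333 tcp [ 0.5803 -0.0392  0.3066] F [-2.76  1.29  4.99] gap 0.011 grip 26.64288640022278 q [-0.21  0.32  0.24  1.49  0.    1.11]
shift [   1.9 -120.9  191.5] turn [ 0.001 -0.001 -0.009]
ang 66.30862484515917 r 0.20919032089724657 lat 0.0004264925020434741 tilt [ 0.001  0.001 -1.   ]
```

View pics/c3.png

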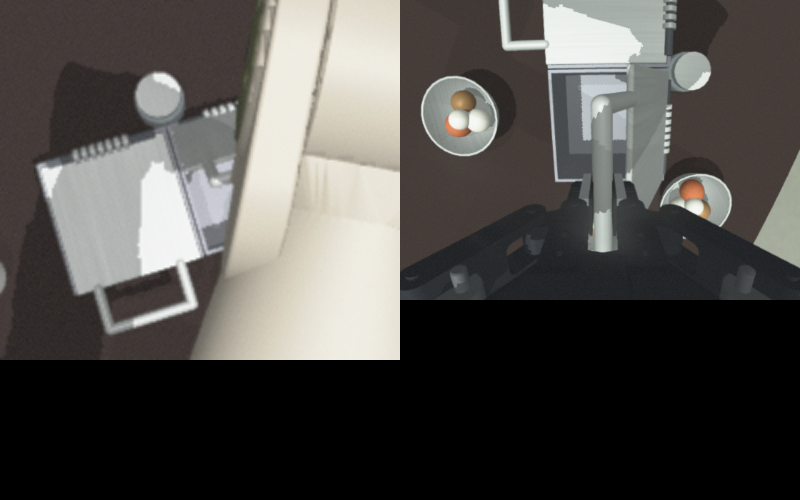

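The wrist view shows the right lid steeply up: handle corner at full-image (283,144) and plate front-left corner near (319,80). The left lid is shut and the jar and bowl have not moved. I'll check the angle against that corner before easing back.

Run:
```python
from h import *
P=imaging.camera_params("wrist"); s=telemetry.get_state(); g=np.array(s["tcp_pos"])+[0,0,.019]
u=np.array([np.cos(np.radians(15.3)),np.sin(np.radians(15.3)),0]); v=np.array([-u[1],u[0],0]); z=np.array([0,0,1.])
piv=np.array([.6615,-.0175,.134]); print("lat",(g-piv)@v)
for a in (58,62,66,70):
    r=np.radians(a); d=np.cos(r)*u-np.sin(r)*z
    print(a,[np.round(proj("wrist",X,P),0) for X in (g+.047*v,g+.049*d+.075*v, g+.204*d+.075*v)], "piv err",np.round((g+.205*d-piv)[[0,2]]*1000,1))
im=cv2.imread("pics/wrist3.png")[40:200,250:450]; cv2.imwrite("pics/c4.png",cv2.resize(im,None,fx=3,fy=3,interpolation=cv2.INTER_CUBIC))
```

```text
lat 0.0004281001487164567
58 [array([283., 169.]), array([337.,  97.]), array([406., 105.])] piv err [23.5 17.6]
62 [array([283., 169.]), array([330.,  98.]), array([390., 105.])] piv err [11.5 10.5]
66 [array([283., 169.]), array([324.,  98.]), array([374., 105.])] piv err [-0.9  4.2]
70 [array([283., 169.]), array([317.,  98.]), array([359., 105.])] piv err [-13.7  -1.1]
```

View pics/c4.png

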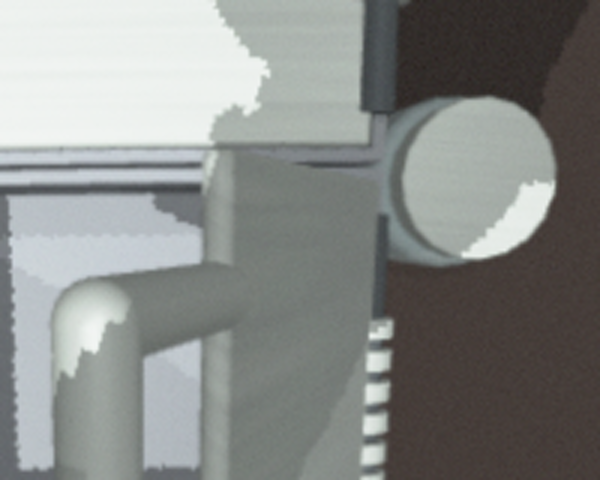

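The plate's front edge is at about 323 px, which corresponds to 66°, so the lid is past balance. Next I ease it back to about 54°.

Call:
{"api": "step_arm", "payload": {"moves": [[[0,-7,3],[0,0,0],5],[[0,-14,7],[0,0,0],5],[[0,-21,10],[0,0,0],5],[[0,-27,14],[0,0,0],5],[[0,-33,18],[0,0,0],5],[[0,-39,22],[0,0,0],5],[[0,-39,22],[0,0,0],5],[[0,-39,22],[0,0,0],5]]}}

```text
clock: 6.1
tcp_pos: [0.542, -0.0499, 0.2835]
orientation: [-0.001, 0.611, 0.792, 0.0]
wrist_force: [1.1, 2.4, -2.6]
finger_gap: 0.0106
grip_force: 25.7
```

Call:
{"api": "step_arm", "payload": {"moves": [[[0,0,0],[0,0,0],5],[[0,0,0],[0,0,0],5],[[0,0,0],[0,0,0],5],[[0,0,0],[0,0,0],5]]}}

```text
clock: 6.43
tcp_pos: [0.5425, -0.0497, 0.284]
orientation: [-0.0, 0.611, 0.792, 0.0]
wrist_force: [2.5, 2.8, -5.3]
finger_gap: 0.0105
grip_force: 25.5
```

Run:
```python
from h import *
delta([.463,-.068,.115],15.3); arc(); im,P=shot("wrist","pics/w5.png")
s=telemetry.get_state(); g=np.array(s["tcp_pos"])+[0,0,.019]
u=np.array([np.cos(np.radians(15.3)),np.sin(np.radians(15.3)),0]); v=np.array([-u[1],u[0],0])
for a in (46,50,54,58):
    r=np.radians(a); d=np.cos(r)*u-np.array([0,0,np.sin(r)]); print(a,np.round(proj("wrist",g+.049*d+.06*v,P)))
shot("scene","pics/s5.png"); b=cv2.imread("pics/s5.png")[120:340,140:420]; w=cv2.imread("pics/w5.png")[40:240,230:470]
c=np.zeros((440,800,3),np.uint8); c[:330,:420]=cv2.resize(b,(420,330)); c[:300,430:790]=cv2.resize(w,(360,300)); cv2.imwrite("pics/c5.png",c)
```

```text
t 6.4333 tcp [ 0.5425 -0.0497  0.284 ] F [ 2.52  2.84 -5.26] gap 0.0105 grip 25.459914207458496 q [-0.24  0.25  0.08  1.41  0.    1.07]
shift [  2.5 -81.5 168.9] turn [ 0.    -0.001 -0.01 ]
ang 53.874722535441876 r 0.2091701330862128 lat 0.00029351661651661853 tilt [-0.     0.001 -1.   ]
46 [355. 130.]
50 [349. 129.]
54 [343. 129.]
58 [336. 129.]
```

View pics/c5.png

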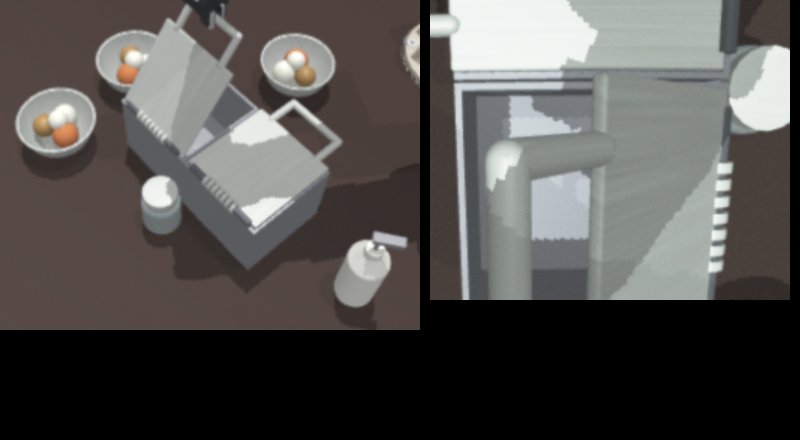

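The lid is held at about 54°: its edge is at 343 px and the prediction for 54° is 343. The other lid is shut and nothing else has moved, so I'm handing in.

```bash
python3 -c "
from h import *
print(env.hand_in())"
```

```text
the job is handed in; nothing more can be done
None
```

I lifted the right lid, on the bowl's side, to about 66°, then eased it back and handed in with the gripper holding it still at about 54°; the left lid, bowl, soap bottle and jar were not disturbed, and the hand-in returned no verdict.

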